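Close a fudge tin and hold it in the bench clamp

TASK

Press the raised lid of the fudge tin lying in the bench clamp fully home, then pump the clamp's trigger towards its handle, as often as needed, until the clamp's rubber pad has pushed the tin squarely against the end stop and its sprung stem is about half pressed in: firm, but not so far that the pad nearly bottoms and crushes the tin. Work the clamp only by its trigger (do not push the rod or pad by hand) and leave the things around it where they are. Finish holding the trigger squeezed at that point, for the clamp goes slack as soon as it is let go.

Things in the scene. Friction and masses are not known exactly. Their poses are not given: they have to be found in the camera images.
- clamp: fixed caulk-gun style bench clamp on a wooden board 325 x 112 x 10 mm. Origin on the counter under the grip, mid-width; x is the pushing direction, to the end stop; z up. Board from x = -100 to 225 mm. Two grey cheek plates (x -43 to 31, y to +-18, top z = 108 mm) hide pawl and rack; the handle and trigger stand above them. The tin stands on the board, between pad and stop
- handle_mid (a point): middle of the fixed upright black handle: at clamp x = -27, z = 143 mm. Handle 14 mm thick in x (-34 to -20 mm), 32 mm wide in y, from z = 105 to 177 mm. The trigger stands in front of it (+x). Both can be straddled from above, with the fingers closing along the clamp's x
- stop_face (a point): middle of the dark steel end stop's face, at clamp x = 214, z = 34 mm; the face is 80 mm wide, its top at z = 50 mm
- trigger: trigger lever, origin at its hinge: leans 0.2 rad forward at rest; turns back 0.36 rad about -y, fully squeezed. Hinge at clamp x = 0, z = 93 mm, axis along y. A spring returns it (2.5 to 4.5 N at the bar). Squeezing drives the rod 40 mm per rad, after up to 4 mm of dead travel till a pawl catches a tooth: 9 to 13 mm a full pump. To catch the next tooth let it right back
- trigger_grip (a point): axis of the trigger's black round grip bar, mid-length (bar 16 mm thick, 32 mm long across the clamp), 50 mm from the hinge: at rest at clamp x = 10, z = 142 mm; fully squeezed x = -8 mm. Handle's rear face to bar's front: 52 mm at rest, 34 mm fully squeezed. Squeezing it under load takes 8 to 20 N
- rod: the toothed 12 x 12 mm push rod with flange and rear knob, carrying the sprung pad; its axis at clamp z = 34 mm, reaching 112 mm behind its origin. Origin's clamp x = travel: starts 0 to 22 mm, at most 70; with pad on tin and tin on stop it is 50 mm + pad. Between pumps only 4 N of friction holds it: a pad over 2 mm in pushes it back when the trigger is let go. Not to be pushed by hand
- pad (a joint): how far the rubber pad's sprung stem is pressed in (m): 0 free, 0.016 bottomed; 0.8 N per mm. Seen as the gap between the pad's back and the rod's flange: 17 mm when free, 1 mm when bottomed. Half pressed in = 0.008
- pad_center (a point): centre of the rubber pad's front face (44 mm wide, 30 mm high), at clamp x = 94 mm + rod travel - joint pad, z = 34 mm
- tin: the loose metal fudge tin in the clamp, 70 mm along the clamp's x, 100 mm across, body 60 mm high, about 0.37 kg with lid; origin at the centre of its underside, its x along the clamp's x up to 0.06 rad askew at the start, 4 to 18 mm short of the stop
- lid (a joint): how far the tin's lid has been pressed down (m): starts at 0 to 0.002, 0.008 is fully home. It slides stiffly (about 6 N) and stays where it is left
- lid_top (a point): middle of the lid's flat top (73 x 103 mm); at the start 69 to 71 mm above the tin's underside, 63 mm when home
- spare_tin: bystander: a like tin, lid already home, beside the clamp, 73 x 103 x 63 mm; origin at the centre of its underside
- fudge_plate: bystander: white plate 150 x 160 mm with fudge pieces, 32 mm high; origin under its centre
- card_a: bystander: price card in a clear stand, 80 mm wide, 58 mm high, by the clamp; origin under its centre
- card_b: bystander: the same, elsewhere on the counter
- sweet_jar: bystander: amber jar 90 mm thick, 150 mm high; origin under its centre
- cup: bystander: white cup 72 mm wide, 85 mm high, beside the clamp; origin under its centre
- palette_knife: bystander: spatula lying on the counter; origin at its underside
There are look-alikes about, which are no part of the job. Leave any purple look-alike of the tin alone.

How it is judged:
By the outcome, as a careful person would: the job done as asked, in the order asked, and still so for the second after the job is handed in, while the arm keeps its last pose, push and grip.
It also fails if it takes over 67 s, if anything falls off the work surface, if the arm or the gripper's body presses on something with over 40 N, if the wrist force passes 120 N, or if a joint passes its speed limit or range.

ROBOT

A 6-joint arm with a two-finger parallel gripper is mounted at the origin on the work surface. World frame = base frame: x ahead of the robot, y to its left, z up, the work surface at z = 0. Lengths are in mm, angles in rad, forces in N, time in s.
With the tool pointing down it reaches from about 350 to 725 mm from the base axis. Payload 6 kg.
Tool frame: the origin (TCP) lies at the very end of the fingers, on their centre line; the grasp point (between the pads) lies 19 mm behind it (grasp_offset is the distance from the TCP to the grasp point, in mm); z points along the fingers, y is the line along which they close (so a half turn about z gives the same grasp; the last joint's range is limited). The gripper opens to 85 mm and grips with 20 to 120 N. Pads are 22 mm wide; open, the fingers measure 114 mm over their backs; the gripper's body (76 mm by 85 mm) begins 54 mm behind the grasp point. The pads swing forward as they close: fully open they stand 13 mm farther back than shut.
Start: joints at [1.514, 0.04, 0.085, 0, -1.615, -0.334], TCP at [228.529, 554.75, 231.261] pointing down, gripper open.
Joint ranges: [-2.56, 2.56], [-1.29, 2.01], [-1.08, 1.49], [-3.29, 1.98], [-2.81, -0.18], [-2.99, 2.99]. Speed limits (rad/s): [2.57, 2.57, 3.01, 3.14, 3.14, 3.14].

INTERFACE

Orientations are given as a rotation vector (axis times angle).
In Python, from workcell import sense, get_image, hand_in, grasp_offset gives the robot as it stands.
- The arm moves only by the tool servo_tool, never from a script. Its argument "targets" is a list of rows, each a list of 4 numbers: the shift along the tool's x, y, z in m, then the turn about the tool's z in rad. A call has 1 to 8 rows; each row is the pose to reach, as a shift and turn from the pose commanded when the call began, along the tool's axes at that moment; what a row does not reach only later rows make up. A row lasts 1/8 s, in which the tool goes at most 62.5 mm and 10.7 degrees, less where a joint would pass 70% of its speed; a pose out of reach is approached as far as the arm can. A call with a gripper value outside its range is refused whole. "jaw" is the closure, from 0 (fully open) to 1 (shut), set as the call begins (left out, the last holds). The fingers move at their own pace and stop on an object; the grip force is fixed at half the most. Time passes only in rows, so rows that repeat a pose let the fingers close. It gives the time, the measured TCP pose, the force, the opening and the grip force at its end, in the units of the state.
- sense(): the state, without advancing time (a new reading comes with each control period).
- get_image(name): name is "side" or "top"; returns a dict with "frame" (420x560x3 uint8, red, green, blue), "intrinsics" (3x3 intrinsics, pixels), "rvec" (rotation vector, rad) and "tvec" (3), from world to camera coordinates, as OpenCV has them. Camera axes: x right, y down, z forward; pixel columns grow to the right and rows downward; lengths in mm; the calibration is good to about 2 mm. A picture is of the moment at which its call begins. There is no depth.
- hand_in(): hands the job in; it is judged then, once.
The state is a dict: "time_s": time; "joint_positions": joint angles; "qd": joint speeds; "tau": joint torques, N m; "position": TCP position; "orientation": TCP orientation; "wrist_force": force on the tool from outside, world axes, zero at the start; "moment": the same for the moment, N m; "grip_width": opening from 0.0 (shut) to 1.0 (fully open); "grasp_force": force on a finger pad.
Only numpy, scipy, OpenCV 4.12 (cv2) and the standard library are available. Lean on these libraries where they do the work, as an engineer would, in place of code of your own. Each camera call takes 0.05 s, during which the arm holds its last target. There are 200 camera calls.

## Working session

There is one attempt and no reset: what is moved stays moved. The work goes in short steps, Python scripts to look and compute and a tool call to move; the robot and the scene stay as the last step left them, time stands still between calls to the robot, and variables do not carry over. Pictures are saved under pics/ and viewed, at most 10 in all, crops included, and the job is handed in when it is done.

Besides the shell and the picture viewer there is one more tool, called after ">>>" as a command line: name --pt "numbers of a row" for each row, then --argument value for the rest. servo_tool: Moves the arm, as the interface text tells. Its arguments: {"type":"object","properties":{"targets":{"type":"array","items":{"type":"array","items":{"type":"number"}}},"jaw":{"type":"number"}},"required":["targets"]}

```bash
mkdir -p pics
cat > h.py <<'E'
import numpy as np, cv2
from workcell import sense, get_image, hand_in, grasp_offset
def snap(n,f=None):
    d=get_image(n)
    if f: cv2.imwrite('pics/'+f,cv2.cvtColor(d['frame'],cv2.COLOR_RGB2BGR))
    return d
def ray(d,u,v):
    K=np.array(d['intrinsics']);R=cv2.Rodrigues(np.array(d['rvec'],float))[0];t=np.array(d['tvec'],float).ravel()
    return -R.T@t, R.T@np.linalg.solve(K,[u,v,1.])
def onz(d,u,v,z):
    c,r=ray(d,u,v); return c+r*(z-c[2])/r[2]
def proj(d,P):
    return cv2.projectPoints(np.array(P,float).reshape(-1,3),np.array(d['rvec'],float),np.array(d['tvec'],float),np.array(d['intrinsics'],float),None)[0].reshape(-1,2)
E
python3 - <<'E'
from h import *
for n in('side','top'):
    d=snap(n,n+'0.png');print(n,ray(d,280,210))
s=sense();print(s)
E
```

```text
side (array([  299.54724052, -1369.57174601,   976.35053476]), array([ 0.12292015,  0.84685622, -0.51752684]))
top (array([ 321.94449949,   -7.47274754, 1283.10643308]), array([ 0.17846686,  0.00342958, -0.98395506]))
{'time_s': 0.1, 'joint_positions': array([ 1.51374396e+00,  4.07407782e-02,  8.38752730e-02, -3.95926520e-04,
       -1.61553341e+00, -3.33668234e-01]), 'qd': array([ 0.00164739, -0.00107734,  0.00388987, -0.0009041 ,  0.00103525,
        0.00119207]), 'tau': array([-5.28020304e-03, -3.69344401e+01,  3.48284125e+01,  6.95144266e+00,
       -4.45756639e-03, -8.23216311e-06]), 'position': array([228.35293657, 554.50361637, 230.36789762]), 'orientation': array([ 3.08022732e+00, -6.09500446e-01, -2.68186710e-04]), 'wrist_force': array([ 0.64919047, -0.34016072, -0.30938231]), 'moment': array([-0.04551923, -0.01517848, -0.01961954]), 'grasp_force': 0.0, 'grip_width': 0.9936495432739981}
```

View pics/side0.png

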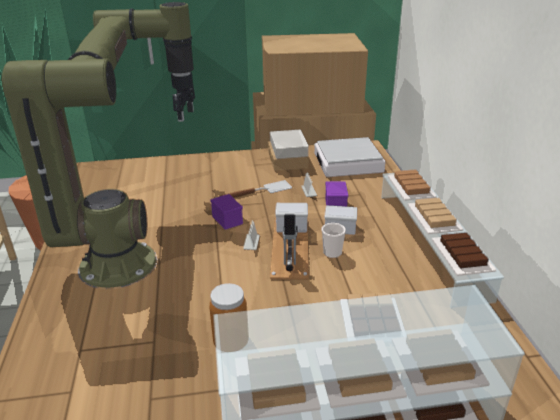

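View pics/top0.png

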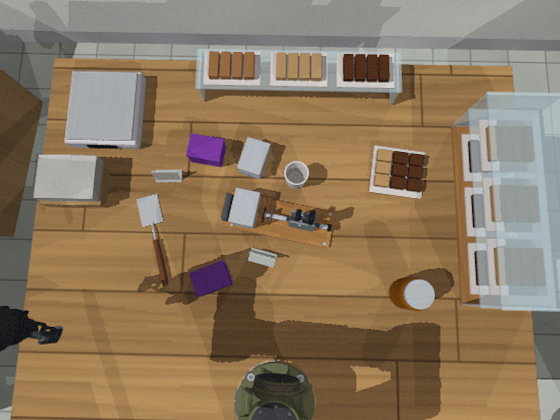

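The top view shows the clamp pushing to the left, with the tin lid at about (244,208), the stop at (227,206), the board from (225,205) to (335,235) and the trigger and handle near (305,218). The side view has the tin at (291,217) and the handle at (290,230). I'll crop both and enlarge them.

Run:
```python
import cv2
a=cv2.imread('pics/top0.png')[180:260,215:345];cv2.imwrite('pics/tc.png',cv2.resize(a,None,fx=6,fy=6,interpolation=cv2.INTER_CUBIC))
a=cv2.imread('pics/side0.png')[190:290,235:365];cv2.imwrite('pics/sc.png',cv2.resize(a,None,fx=6,fy=6,interpolation=cv2.INTER_CUBIC))
```

```text
(no output)
```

View pics/tc.png

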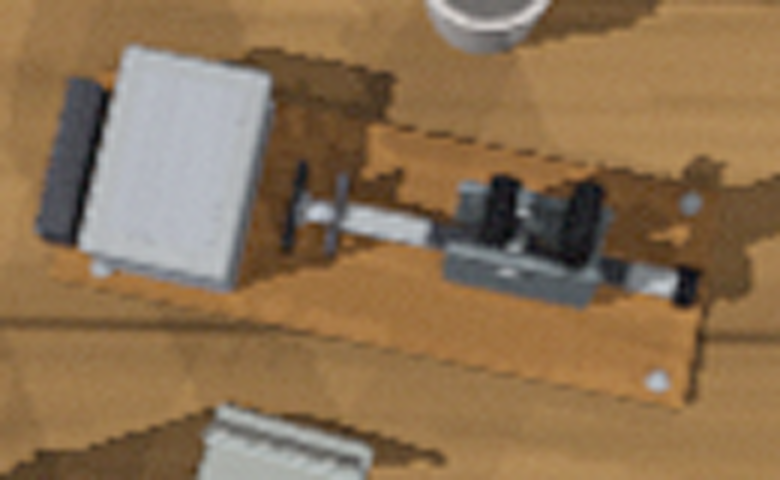

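View pics/sc.png

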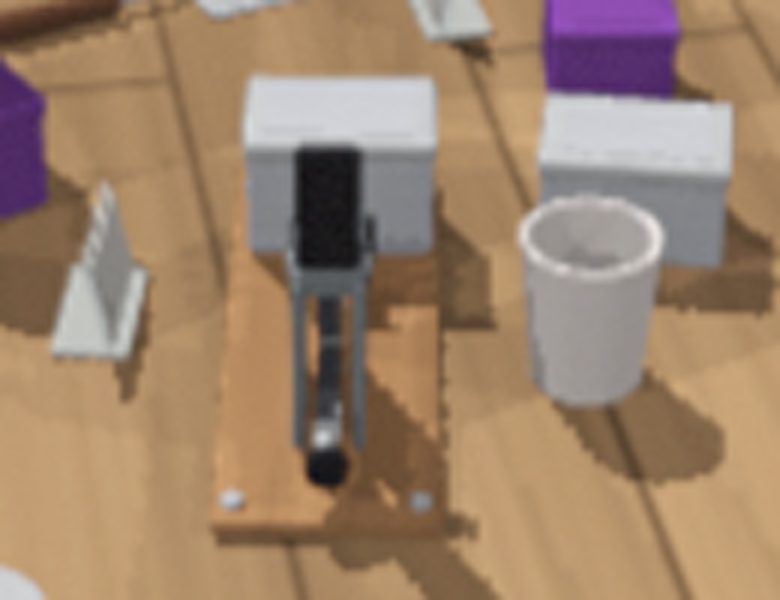

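Top crop: board corners at about (52,278) and (685,405), stop face from (105,85) to (75,245), lid corners (130,45), (272,70), (232,290) and (80,250), bar at (503,210), handle at (585,222), pad front at x≈288, flange at x≈337 and knob end at (697,285). Side crop: rear board corners (215,527) and (440,527).

Run:
```python
from h import *
np.set_printoptions(precision=1,suppress=True)
t=snap('top');s=snap('side')
T=lambda u,v,z:onz(t,u/6+215-.4,v/6+180-.4,z)
S=lambda u,v,z:onz(s,u/6+235-.4,v/6+190-.4,z)
for n,u,v,z in[('bFR',52,278,10),('bRR',685,405,10),('stopA',105,85,50),('stopB',75,245,50),('lid1',130,45,70),('lid2',272,70,70),('lid3',232,290,70),('lid4',80,250,70),('bar',503,210,148),('hand',585,222,177),('cheek1',443,265,108),('cheek2',590,303,108),('padt',303,165,49),('padb',288,250,19),('fl',337,215,34),('knob',697,285,34),('screw',690,203,12),('screw',657,380,12)]: print(n,T(u,v,z))
for n,u,v,z in[('bR',215,525,10),('bL',440,525,10),('handTL',297,148,177),('handTR',362,148,177),('knob',327,467,34),('lidFL',246,148,70),('lidFR',436,150,70),('lidBL',250,76,70),('lidBR',432,76,70),('scr',232,498,12),('scr',421,499,12)]: print('S',n,S(u,v,z))
a=T(52,278,10)-T(685,405,10);print(np.linalg.norm(a),np.arctan2(a[1],a[0]))
```

```text
bFR [500.3 167.5  10. ]
bRR [ 443.1 -151.4   10. ]
stopA [591.6 140.   50. ]
stopB [511.2 151.4  50. ]
lid1 [607.4 126.3  70. ]
lid2 [596.4  56.6  70. ]
lid3 [487.9  72.6  70. ]
lid4 [505.7 146.4  70. ]
bar [516.2 -53.7 148. ]
hand [506.7 -88.6 177. ]
cheek1 [496.5 -27.7 108. ]
cheek2 [480.2 -96.2 108. ]
padt [553.6  41.   49. ]
padb [515.7  48.5  19. ]
fl [531.5  24.   34. ]
knob [ 500.2 -154.6   34. ]
screw [ 545.1 -153.6   12. ]
screw [ 455.1 -137.2   12. ]
S bR [ 445.5 -152.8   10. ]
S bL [ 552. -171.   10.]
S handTL [497.3 -86.6 177. ]
S handTR [527.6 -91.9 177. ]
S knob [ 501.  -147.9   34. ]
S lidFL [496.9  89.7  70. ]
S lidFR [596.8  70.4  70. ]
S lidBL [510.1 165.   70. ]
S lidBR [609.8 147.7  70. ]
S scr [ 456.2 -136.    12. ]
S scr [ 546.3 -152.1   12. ]
323.98776808254837 1.3932547967947668
```

>>> servo_tool --pt "0.06 0.037 0 -0.03" --pt "0.117 0.074 0 -0.06" --pt "0.176 0.111 0 -0.09" --pt "0.234 0.149 0 -0.12" --pt "0.293 0.186 0 -0.15" --pt "0.352 0.223 0 -0.18" --pt "0.41 0.26 0 -0.213" --pt "0.469 0.298 0 -0.213" --jaw 1.0

```text
time_s: 1.2
position: [517.5, 144.4, 231.4]
orientation: [-3.129, 0.278, -0.0]
wrist_force: [0.3, 0.4, 0.1]
grip_width: 0.002
grasp_force: 0.0
```

>>> servo_tool --pt "0 0 0 0" --pt "0 0 0.04 0" --pt "0 0 0.08 0" --pt "0 0 0.11 0" --pt "0 0 0.13 0" --pt "0 0 0.138 0" --pt "0 0 0.138 0"

```text
time_s: 2.08
position: [516.5, 146.5, 93.3]
orientation: [3.129, -0.278, -0.0]
wrist_force: [0.9, -0.0, 0.9]
grip_width: -0.0
grasp_force: 0.0
```

>>> servo_tool --pt "0.02 0.02 0 0" --pt "0.04 0.0395 0 0" --pt "0.04 0.0395 0 0" --pt "0.04 0.0395 0.006 0" --pt "0.04 0.0395 0.01 0" --pt "0.04 0.0395 0.013 0" --pt "0.04 0.0395 0.015 0"

```text
time_s: 2.95
position: [548.8, 100.7, 79.0]
orientation: [-3.129, 0.277, 0.0]
wrist_force: [-4.4, 1.6, 6.3]
grip_width: 0.0
grasp_force: 2.9
```

>>> servo_tool --pt "0 0 0.001 0" --pt "0 0 0.002 0" --pt "0 0 0.003 0" --pt "0 0 0.004 0" --pt "0 0 0.005 0" --pt "0 0 0.005 0"

```text
time_s: 3.7
position: [548.9, 100.7, 74.1]
orientation: [-3.129, 0.278, -0.0]
wrist_force: [-3.7, 1.7, 5.7]
grip_width: 0.0
grasp_force: 2.7
```

>>> servo_tool --pt "0 0 0.001 0" --pt "0 0 0.002 0" --pt "0 0 0.002 0"

```text
time_s: 4.08
position: [549.0, 100.7, 73.1]
orientation: [-3.129, 0.278, -0.001]
wrist_force: [-7.5, 1.1, 10.4]
grip_width: -0.002
grasp_force: 5.1
```

>>> servo_tool --pt "0 0 0.0005 0" --pt "0 0 0.001 0" --pt "0 0 0.001 0"

```text
time_s: 4.45
position: [549.0, 100.7, 73.1]
orientation: [-3.129, 0.277, -0.002]
wrist_force: [-8.6, 1.5, 15.1]
grip_width: -0.002
grasp_force: 7.4
```

>>> servo_tool --pt "0 0 -0.02 0" --pt "-0.001 0.02 -0.054 0" --pt "-0.002 0.06 -0.054 0" --pt "-0.004 0.1 -0.054 0" --pt "-0.004 0.112 -0.054 0" --pt "-0.004 0.112 -0.054 0"

```text
time_s: 5.2
position: [525.4, -9.6, 124.3]
orientation: [-3.129, 0.281, -0.0]
wrist_force: [0.5, 0.2, 0.1]
grip_width: 0.001
grasp_force: 0.0
```

Run:
```python
from h import *
a=snap('top','top1.png')['frame'][180:260,215:345,::-1];b=snap('side','side1.png')['frame'][190:270,235:365,::-1]
cv2.imwrite('pics/c1.png',cv2.resize(np.hstack([a,b]),None,fx=3,fy=3,interpolation=cv2.INTER_CUBIC))
print(sense()['position'],sense()['wrist_force'])
```

```text
[525.57711729  -8.61167478 124.16547886] [-0.20875867  1.15502208 -0.2758954 ]
```

View pics/c1.png

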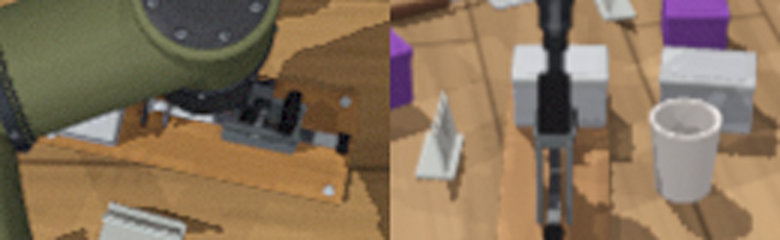

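The top view shows the knob at crop (342,143) and the pad at (150,110) left of the arm, both still visible. In the side view the fingers line up with the handle at (552,100). Now I'll approach the bar.

>>> servo_tool --pt "0 0.01 0 0" --pt "0 0.018 0 0" --pt "0 0.018 0 0"

```text
time_s: 5.68
position: [522.1, -27.4, 124.3]
orientation: [3.129, -0.28, -0.0]
wrist_force: [-0.4, 0.3, -1.0]
grip_width: 0.0
grasp_force: 0.0
```

>>> servo_tool --pt "0 0.002 0 0" --pt "0 0.004 0 0" --pt "0 0.004 0 0"

```text
time_s: 6.05
position: [521.5, -31.0, 124.3]
orientation: [3.129, -0.279, -0.0]
wrist_force: [-0.2, 0.5, -0.5]
grip_width: -0.001
grasp_force: 0.0
```

>>> servo_tool --pt "0 0.002 0 0" --pt "0 0.004 0 0" --pt "0 0.004 0 0"

```text
time_s: 6.42
position: [521.1, -34.6, 124.8]
orientation: [-3.129, 0.279, -0.002]
wrist_force: [-0.3, 2.9, 3.2]
grip_width: 0.003
grasp_force: 1.9
```

>>> servo_tool --pt "0 0.002 0 0" --pt "0 0.004 0 0" --pt "0 0.006 0 0" --pt "0 0.006 0 0"

```text
time_s: 6.92
position: [520.6, -39.9, 125.4]
orientation: [-3.128, 0.278, -0.004]
wrist_force: [0.0, 6.5, 6.1]
grip_width: -0.0
grasp_force: 3.2
```

>>> servo_tool --pt "0 0.002 0 0" --pt "0 0.004 0 0" --pt "0 0.006 0 0" --pt "0 0.006 0 0"

```text
time_s: 7.42
position: [519.7, -45.9, 125.5]
orientation: [-3.128, 0.278, -0.005]
wrist_force: [1.5, 6.8, 4.1]
grip_width: 0.001
grasp_force: 3.5
```

>>> servo_tool --pt "0 0.002 0 0" --pt "0 0.004 0 0" --pt "0 0.004 0 0"

```text
time_s: 7.8
position: [519.3, -48.6, 125.5]
orientation: [-3.126, 0.277, -0.006]
wrist_force: [1.1, 11.1, 5.6]
grip_width: -0.002
grasp_force: 3.3
```

Run:
```python
from h import *
a=snap('top','top2.png')['frame'][180:260,215:345,::-1];b=cv2.imread('pics/top1.png')[180:260,215:345]
cv2.imwrite('pics/c2.png',cv2.resize(np.vstack([b,a])[:,40:],None,fx=5,fy=3.7,interpolation=cv2.INTER_CUBIC))
```

```text
(no output)
```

View pics/c2.png

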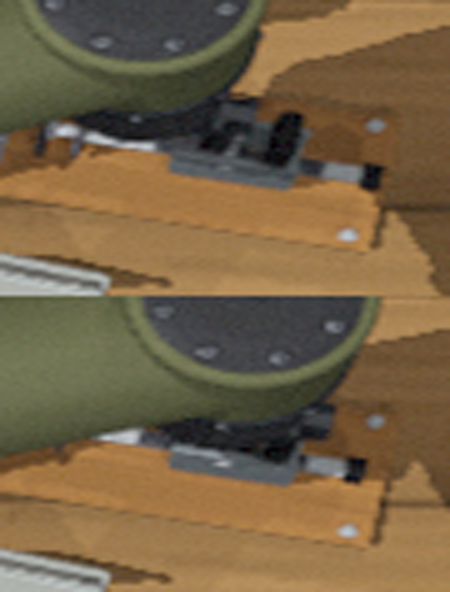

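Between the two frames the knob moved from crop (372,176) to (355,468), which is about 3.4 raw px or 10 mm of rod travel. The pump works. Next I'll write an automatic knob measurement along the rod axis.

```bash
cat >> h.py <<'E'
O=np.array([515.8,-63.7,0]);U=np.array([.176,.984,0]);V=np.array([-.984,.176,0])
def prof(d,img,xs,ys,z):
    g=cv2.cvtColor(img,cv2.COLOR_BGR2GRAY).astype(np.float32);r=0
    for y in ys:
        p=proj(d,[O+U*x+V*y+[0,0,z] for x in xs]).astype(np.float32)
        r=r+cv2.remap(g,p[:,:1],p[:,1:],cv2.INTER_LINEAR).ravel()
    return r/len(ys)
def knob(d,img):
    xs=np.arange(-125,-40,1.);p=prof(d,img,xs,[-3,0,3],34)
    k=int(np.argmin(p[:65])) ; w=slice(max(k-14,0),k+15)
    q=np.clip(70-p[w],0,None)
    return p,(q*xs[w]).sum()/q.sum()
E
python3 - <<'E'
from h import *
np.set_printoptions(precision=0,suppress=True,linewidth=200)
d=snap('top')
for n in(0,1,2):
    p,k=knob(d,cv2.imread(f'pics/top{n}.png'));print(k);print(p[::2])
for n in(0,1):
    xs=np.arange(60,140,2.);print(prof(d,cv2.imread(f'pics/top{n}.png'),xs,[10,14,18],34))
E
```

```text
-87.8395258824996
[122. 121. 120. 115. 103.  94.  87.  83.  81.  82.  81.  79.  77.  74.  79.  74.  62.  40.  30.  32.  32.  66. 127. 154. 161. 156. 152. 144. 134. 125. 123. 123. 117.  99.  72.  50.  44.  48.  45.
  48.  56.  74.  90.]
-87.33321126975049
[ 78.  79.  78.  77.  77.  78.  78.  78.  78.  79.  81.  80.  81.  81.  80.  74.  60.  34.  21.  19.  21.  40.  78. 107. 124. 130. 128. 127. 127. 127. 127. 126. 121. 104.  76.  56.  47.  45.  47.
  49.  54.  68.  79.]
-77.83552341108553
[ 79.  80. 101. 118. 126. 127. 128. 128. 124. 112.  94.  86.  83.  79.  81.  85.  89.  86.  86.  85.  77.  61.  36.  32.  30.  32.  57.  87. 115. 125. 128. 126. 128. 129. 129. 128. 127. 123. 103.
  80.  54.  63.  76.]
[127. 126. 123. 117. 110. 103. 102.  99.  95.  91.  94.  93.  83.  69.  73.  80.  82.  75.  71.  76.  80.  84.  83.  72.  57.  41.  41.  52.  62.  71.  76.  81.  82.  82.  80.  86.  91.  95. 121.
 154.]
[132. 130. 127. 122. 116. 110. 108. 105.  98.  93. 101. 111. 106.  89.  83.  83.  83.  78.  77.  81.  83.  86.  87.  75.  59.  43.  46.  58.  66.  74.  80.  84.  86.  87.  86.  88.  90.  97. 113.
 125.]
```

>>> servo_tool --pt "0 -0.01 0 0" --pt "0 -0.021 0 0" --pt "0 -0.021 0 0" --pt "0 -0.021 0 0"

```text
time_s: 8.4
position: [521.4, -30.2, 124.0]
orientation: [3.128, -0.279, -0.001]
wrist_force: [-0.1, -1.5, -0.1]
grip_width: 0.001
grasp_force: 0.0
```

Run:
```python
from h import *
d=snap('top','top3.png');i=cv2.imread('pics/top3.png');print(knob(d,i)[1])
np.set_printoptions(precision=0,suppress=True,linewidth=200)
print(prof(d,i,np.arange(60,140,2.),[10,14,18],34));print(sense()['wrist_force'])
```

```text
-77.43091996595481
[132. 133. 132. 131. 131. 132. 130. 126. 121. 117. 115. 107.  99.  94.  89.  87.  87.  85.  75.  72.  75.  80.  79.  77.  78.  79.  79.  78.  76.  66.  56.  55.  63.  68.  71.  73.  74.  74.  77.
  78.]
[ 0. -0. -0.]
```

>>> servo_tool --pt "0 0.004 0 0" --pt "0 0.008 0 0" --pt "0 0.011 0 0" --pt "0 0.014 0 0" --pt "0 0.017 0 0" --pt "0 0.0185 0 0" --pt "0 0.02 0 0" --pt "0 0.021 0 0"

```text
time_s: 9.45
position: [519.2, -48.7, 125.7]
orientation: [-3.125, 0.277, -0.006]
wrist_force: [-0.3, 14.3, 5.4]
grip_width: 0.001
grasp_force: 3.5
```

Run:
```python
from h import *
d=snap('top','top4.png');i=cv2.imread('pics/top4.png');print(knob(d,i)[1]);print(sense()['wrist_force'],sense()['position'])
```

```text
-68.12169663113778
[ 0.18784893 11.86835932  4.62869981] [519.21521926 -48.65840892 125.72864696]
```

>>> servo_tool --pt "0 -0.01 0 0" --pt "0 -0.021 0 0" --pt "0 -0.021 0 0" --pt "0 -0.021 0 0"

```text
time_s: 10.0
position: [521.4, -30.2, 124.0]
orientation: [3.128, -0.279, -0.001]
wrist_force: [-0.4, -0.7, 0.9]
grip_width: 0.001
grasp_force: 0.0
```

Run:
```python
from h import *
d=snap('top','top5.png');i=cv2.imread('pics/top5.png');print(knob(d,i)[1])
np.set_printoptions(precision=0,suppress=True,linewidth=200)
print(prof(d,i,np.arange(60,140,2.),[10,14,18],34));print(sense()['wrist_force'])
```

```text
-68.26872116090546
[132. 133. 134. 134. 133. 132. 131. 131. 132. 132. 130. 125. 122. 120. 108.  93.  83.  84.  85.  86.  87.  87.  81.  75.  70.  71.  75.  74.  73.  73.  73.  73.  71.  68.  68.  70.  72.  74.  77.
  78.]
[-0. -0. -0.]
```

>>> servo_tool --pt "0 0.004 0 0" --pt "0 0.008 0 0" --pt "0 0.01 0 0" --pt "0 0.012 0 0" --pt "0 0.012 0 0"

```text
time_s: 10.68
position: [520.5, -40.3, 125.8]
orientation: [-3.126, 0.277, -0.005]
wrist_force: [-2.2, 8.7, 6.1]
grip_width: 0.002
grasp_force: 4.3
```

>>> servo_tool --pt "0 0.002 0 0" --pt "0 0.004 0 0" --pt "0 0.005 0 0" --pt "0 0.005 0 0"

```text
time_s: 11.18
position: [519.6, -46.0, 125.5]
orientation: [-3.127, 0.278, -0.005]
wrist_force: [1.0, 5.5, 3.6]
grip_width: -0.002
grasp_force: 2.8
```

>>> servo_tool --pt "0 0.002 0 0" --pt "0 0.004 0 0" --pt "0 0.004 0 0"

```text
time_s: 11.55
position: [519.2, -48.6, 125.5]
orientation: [-3.125, 0.277, -0.006]
wrist_force: [0.8, 12.4, 5.6]
grip_width: 0.001
grasp_force: 4.3
```

Run:
```python
from h import *
d=snap('top','top6.png');i=cv2.imread('pics/top6.png');print(knob(d,i)[1]);print(sense()['wrist_force'],sense()['position'])
```

```text
-59.710274316482156
[-0.38270319 11.97986972  5.82765794] [519.20671773 -48.54183566 125.49011021]
```

>>> servo_tool --pt "0 -0.01 0 0" --pt "0 -0.021 0 0" --pt "0 -0.021 0 0" --pt "0 -0.021 0 0"

```text
time_s: 12.1
position: [521.4, -30.2, 124.0]
orientation: [3.128, -0.279, -0.001]
wrist_force: [-0.2, 0.2, 0.8]
grip_width: -0.001
grasp_force: 0.0
```

Run:
```python
from h import *
d=snap('top','top7.png');i=cv2.imread('pics/top7.png');print(knob(d,i)[1])
np.set_printoptions(precision=0,suppress=True,linewidth=200)
for n in (5,7): print(prof(d,cv2.imread(f'pics/top{n}.png'),np.arange(90,220,2.),[10,14,18],34))
a=i[180:260,215:345];b=snap('side')['frame'][190:270,235:365,::-1]
cv2.imwrite('pics/c7.png',cv2.resize(np.vstack([a,b]),None,fx=5,fy=3.7,interpolation=cv2.INTER_CUBIC))
```

```text
-59.64664427848348
[ 93.  83.  84.  85.  86.  87.  87.  81.  75.  70.  71.  75.  74.  73.  73.  73.  73.  71.  68.  68.  70.  72.  74.  77.  78.  80.  83.  83.  82.  83.  84.  86.  87.  87.  86.  88.  89.  89.  91.
  92.  93.  93.  92.  93.  95.  96.  97.  99. 100. 101. 102. 102. 103. 105. 107. 106. 106. 106. 100.  94.  84.  77.  67.  68.  65.]
[128. 119. 106.  92.  85.  87.  86.  86.  86.  85.  83.  77.  70.  67.  67.  70.  72.  72.  70.  71.  73.  74.  75.  77.  78.  79.  80.  81.  82.  84.  85.  86.  87.  88.  88.  88.  89.  90.  91.
  91.  92.  93.  93.  94.  96.  97.  98.  99. 100. 101. 102. 103. 103. 105. 105. 104. 107. 106. 100.  94.  82.  76.  66.  65.  62.]
```

View pics/c7.png

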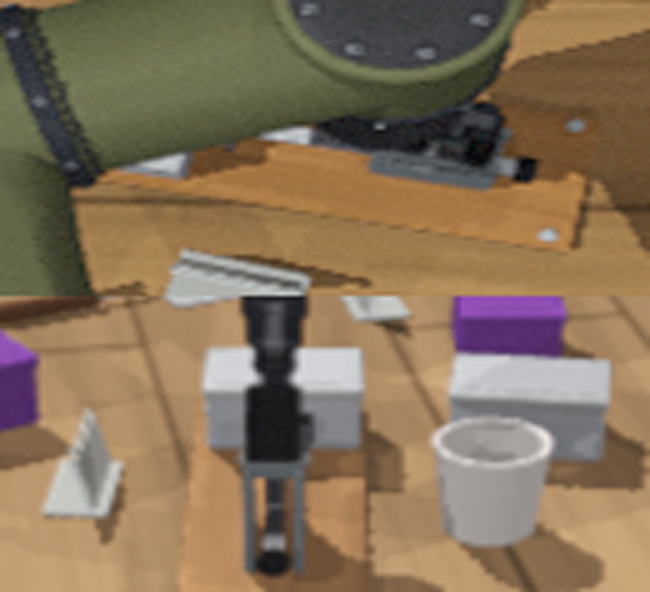

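Knob at (523,168) and not slipping back. The arm hides the pad. Everything else is in place. On to pump 4 in fine steps, averaging the force and knob readings.

```bash
cat > m.py <<'E'
from h import *
F=[];K=[]
for _ in range(5):
    d=snap('top','x.png');K.append(knob(d,cv2.imread('pics/x.png'))[1]);s=sense();F.append(s['wrist_force'])
F=np.array(F);print('knob %.2f travel %.2f'%(np.mean(K),np.mean(K)+107.2),'push %.2f z %.2f'%((F@U).mean(),F[:,2].mean()),'std %.2f'%(F@U).std(),'x %.2f'%((s['position']-O)@U))
E
python3 m.py
```

```text
knob -59.72 travel 47.48 push 0.13 z 0.44 std 0.54 x 34.04
```

>>> servo_tool --pt "0 0.004 0 0" --pt "0 0.008 0 0" --pt "0 0.01 0 0" --pt "0 0.01 0 0"

```text
time_s: 12.95
position: [520.7, -38.4, 125.5]
orientation: [-3.126, 0.277, -0.004]
wrist_force: [-1.6, 7.8, 5.9]
grip_width: 0.003
grasp_force: 4.2
```

```bash
python3 m.py
```

```text
knob -58.25 travel 48.95 push 7.88 z 4.96 std 0.45 x 25.81
```

>>> servo_tool --pt "0 0.001 0 0" --pt "0 0.002 0 0" --pt "0 0.003 0 0" --pt "0 0.003 0 0"

```text
time_s: 13.7
position: [520.4, -41.3, 125.7]
orientation: [-3.126, 0.277, -0.005]
wrist_force: [0.8, 8.9, 5.1]
grip_width: -0.0
grasp_force: 4.5
```

```bash
python3 m.py
```

```text
knob -56.35 travel 50.85 push 8.65 z 5.06 std 0.48 x 22.82
```

>>> servo_tool --pt "0 0.001 0 0" --pt "0 0.002 0 0" --pt "0 0.003 0 0" --pt "0 0.003 0 0"

```text
time_s: 14.45
position: [520.0, -44.4, 125.6]
orientation: [-3.126, 0.277, -0.005]
wrist_force: [1.2, 8.5, 5.3]
grip_width: -0.0
grasp_force: 4.3
```

```bash
python3 m.py
```

```text
knob -53.70 travel 53.50 push 7.50 z 4.01 std 0.26 x 19.82
```

>>> servo_tool --pt "0 0.001 0 0" --pt "0 0.002 0 0" --pt "0 0.002 0 0"

```text
time_s: 15.08
position: [519.7, -46.2, 125.6]
orientation: [-3.126, 0.277, -0.006]
wrist_force: [1.4, 9.1, 4.6]
grip_width: -0.003
grasp_force: 3.9
```

```bash
python3 m.py
```

```text
knob nan travel nan push 8.26 z 4.68 std 0.68 x 17.89h.py:25: RuntimeWarning: invalid value encountered in scalar divide
  return p,(q*xs[w]).sum()/q.sum()
```

>>> servo_tool --pt "0 0.001 0 0" --pt "0 0.0015 0 0" --pt "0 0.0015 0 0"

```text
time_s: 15.7
position: [519.4, -47.7, 125.7]
orientation: [-3.126, 0.277, -0.006]
wrist_force: [0.6, 8.6, 5.0]
grip_width: -0.004
grasp_force: 4.5
```

```bash
python3 m.py
python3 - <<'E'
from h import *
a=snap('top')['frame'][180:260,215:345,::-1];b=snap('side')['frame'][190:270,235:365,::-1]
cv2.imwrite('pics/c8.png',cv2.resize(np.vstack([a,b]),None,fx=5,fy=3.7,interpolation=cv2.INTER_CUBIC))
E
```

```text
knob nan travel nan push 7.80 z 4.84 std 1.33 x 16.41h.py:25: RuntimeWarning: invalid value encountered in scalar divide
  return p,(q*xs[w]).sum()/q.sum()
```

View pics/c8.png

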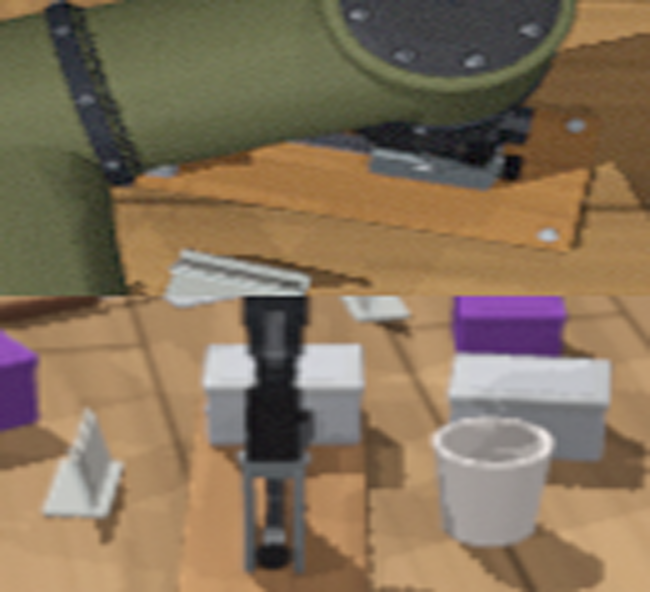

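Top: knob now at (512,166), with the pad and tin hidden by the arm. Side: the lid's front edge rose from row 390 to 387, so the tin moved during this pump. I'll measure the lid edges in the side view and fix the knob window.

```bash
cat >> h.py <<'E'
def lidx(d,img,z):
    # clamp x of lid near/far top edges from strongest grey gradient along x at several y
    xs=np.arange(110,240,.5);r=[]
    for ys in ([38,41,44],[-38,-41,-44]):
        p=cv2.GaussianBlur(prof(d,img,xs,ys,z).reshape(1,-1),(0,0),3).ravel();g=np.gradient(p)
        def peak(lo,hi,s):
            w=(xs>lo)&(xs<hi);q=np.clip(s*g[w],0,None);q=np.where(q>q.max()*.5,q,0);return (q*xs[w]).sum()/q.sum()
        r+= [peak(120,165,1),peak(190,238,-1)]
    return r
def knob(d,img):
    xs=np.arange(-125,-46,1.);p=prof(d,img,xs,[-3,0,3],34)
    e=cv2.GaussianBlur(p.reshape(1,-1),(0,0),1.5).ravel();g=np.gradient(e)
    k=int(np.argmin(g[:-2]));w=slice(max(k-4,0),k+5);q=np.clip(-g[w],0,None)
    return p,(q*xs[w]).sum()/q.sum()
E
python3 - <<'E'
from h import *
np.set_printoptions(precision=1,suppress=True,linewidth=200)
d=snap('side','side8.png')
print(proj(d,[O+U*142+V*42+[0,0,73],O+U*142-V*42+[0,0,73]]))
for f,z in(('side0',80),('side1',73),('side8',73)): print(f,np.array(lidx(d,cv2.imread(f'pics/{f}.png'),z)))
d=snap('top','top8.png')
for n in(0,1,2,3,4,5,6,7,8):print(n,round(knob(d,cv2.imread(f'pics/top{n}.png'))[1],2),end=' ')
print(knob(d,cv2.imread('pics/top8.png'))[0][40:])
E
```

```text
[[276.7 214.4]
 [302.9 214.5]]
side0 [132.8 207.8 131.8 206.2]
side1 [131.7 203.9 131.3 204.5]
side8 [143.5 215.5 143.3 217.6]
0 -57.89 1 -57.79 2 -82.94 3 -82.81 4 -73.29 5 -73.95 6 -65.07 7 -65.06 8 -56.09 [123.6 120.  119.1 119.  118.3 114.4 110.3 105.8 100.9  95.9  92.1  91.3  90.6  89.9  88.7  87.7  86.7  86.4  86.   86.2  85.8  85.3  84.8  85.3  86.   85.8  80.5  73.2  64.6  52.7  41.1  29.6  24.8
  23.1  21.5  20.6  20.4  22.4  32.7]
```

```bash
python3 m.py
```

```text
knob -56.22 travel 50.98 push 8.43 z 4.83 std 0.67 x 16.32
```

>>> servo_tool --pt "0 -0.01 0 0" --pt "0 -0.021 0 0" --pt "-0.03 -0.025 0 0" --pt "-0.07 -0.025 0 0" --pt "-0.11 -0.025 0 0" --pt "-0.14 -0.025 0 0" --pt "-0.14 -0.025 0 0"

```text
time_s: 17.27
position: [384.0, 0.7, 124.7]
orientation: [-3.129, 0.276, -0.003]
wrist_force: [-0.0, 0.2, 0.1]
grip_width: -0.003
grasp_force: 0.0
```

```bash
python3 m.py
python3 - <<'E'
from h import *
np.set_printoptions(precision=0,suppress=True,linewidth=200)
s=snap('side','side9.png');print(np.round(lidx(s,cv2.imread('pics/side9.png'),73),1))
d=snap('top','top9.png');i=cv2.imread('pics/top9.png');print(lidx(d,i,73))
for ys in([10,14,18],[-10,-14,-18]):print(prof(d,i,np.arange(110,160,1.5),ys,34))
a=i[190:235,225:345]
cv2.imwrite('pics/c9.png',cv2.resize(a,None,fx=6.6,fy=6.6,interpolation=cv2.INTER_CUBIC))
E
```

```text
knob -58.85 travel 48.35 push -0.08 z -0.02 std 0.21 x 39.71
[144. 217. 144. 218.]
[np.float64(144.5509728982161), np.float64(217.25380489721908), np.float64(144.23996599447716), np.float64(216.0991175917601)]
[ 85.  84.  83.  82.  79.  69.  59.  57.  59.  62.  66.  68.  66.  66.  68.  71.  74.  74.  67.  55.  41.  27.  20.  30.  54.  91. 131. 158. 173. 178. 178. 177. 178. 179.]
[ 75.  76.  77.  79.  80.  76.  68.  61.  61.  68.  74.  76.  75.  73.  72.  73.  73.  71.  65.  53.  39.  26.  19.  31.  57.  95. 131. 154. 166. 169. 169. 169. 171. 172.]
```

View pics/c9.png

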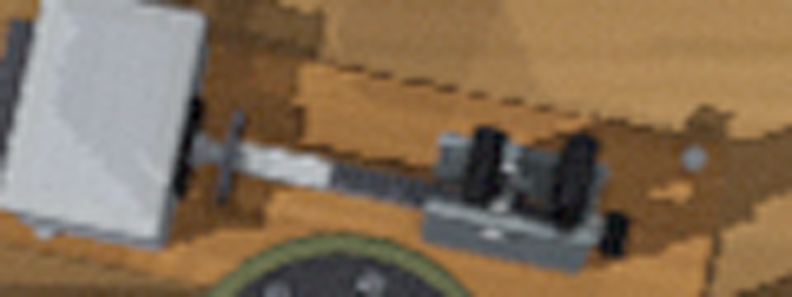

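The tin sits square on the stop, with its lid near-edge at x≈144 on both sides. The flange is at crop (230,155) and the pad at (188,145) touching the tin. On letting go the rod slipped back about 2.6 mm, so the pad rests about 2 mm in and needs roughly 6 mm more rod travel.

>>> servo_tool --pt "0.03 0 0 0" --pt "0.07 0 0 0" --pt "0.11 0 0 0" --pt "0.14 0 0 0" --pt "0.14 0 0 0" --pt "0.14 0.004 0 0" --pt "0.14 0.008 0 0" --pt "0.14 0.008 0 0"

```text
time_s: 18.62
position: [521.0, -32.4, 124.8]
orientation: [-3.129, 0.279, -0.002]
wrist_force: [-0.3, 0.5, 0.6]
grip_width: -0.001
grasp_force: 0.3
```

```bash
python3 m.py
```

```text
knob -58.94 travel 48.26 push 1.11 z 0.12 std 0.47 x 31.87
```

>>> servo_tool --pt "0 0.002 0 0" --pt "0 0.004 0 0" --pt "0 0.004 0 0"

```text
time_s: 19.25
position: [520.9, -36.1, 124.9]
orientation: [-3.129, 0.278, -0.002]
wrist_force: [0.6, 3.7, 2.7]
grip_width: -0.005
grasp_force: 1.8
```

```bash
python3 m.py
```

```text
knob -58.78 travel 48.42 push 5.24 z 4.16 std 0.54 x 28.06
```

>>> servo_tool --pt "0 0.001 0 0" --pt "0 0.002 0 0" --pt "0 0.002 0 0"

```text
time_s: 19.88
position: [520.8, -37.2, 125.1]
orientation: [-3.127, 0.277, -0.003]
wrist_force: [-0.9, 9.4, 5.2]
grip_width: -0.002
grasp_force: 4.4
```

```bash
python3 m.py
```

```text
knob -58.09 travel 49.11 push 8.79 z 5.64 std 0.33 x 26.95
```

>>> servo_tool --pt "0 0.001 0 0" --pt "0 0.002 0 0" --pt "0 0.002 0 0"

```text
time_s: 20.5
position: [520.5, -38.9, 125.4]
orientation: [-3.127, 0.277, -0.003]
wrist_force: [-0.4, 10.7, 7.9]
grip_width: -0.001
grasp_force: 5.0
```

```bash
python3 m.py
```

```text
knob -56.84 travel 50.36 push 9.86 z 7.20 std 0.18 x 25.24
```

>>> servo_tool --pt "0 0.001 0 0" --pt "0 0.002 0 0" --pt "0 0.003 0 0" --pt "0 0.003 0 0"

```text
time_s: 21.25
position: [520.2, -41.6, 125.8]
orientation: [-3.127, 0.277, -0.004]
wrist_force: [-2.0, 11.2, 8.8]
grip_width: 0.005
grasp_force: 5.6
```

```bash
python3 m.py
```

```text
knob -54.47 travel 52.73 push 11.05 z 8.70 std 0.72 x 22.53
```

>>> servo_tool --pt "0 0.001 0 0" --pt "0 0.002 0 0" --pt "0 0.002 0 0"

```text
time_s: 21.88
position: [520.0, -43.4, 125.9]
orientation: [-3.126, 0.277, -0.005]
wrist_force: [-0.9, 12.4, 9.2]
grip_width: -0.001
grasp_force: 6.0
```

```bash
python3 m.py
python3 - <<'E'
from h import *
np.set_printoptions(precision=0,suppress=True,linewidth=200)
d=snap('top','top10.png')
for n in(8,9,10):print(prof(d,cv2.imread(f'pics/top{n}.png'),np.arange(-80,-40,1.),[-3,0,3],34))
for n in(9,10):print(prof(d,cv2.imread(f'pics/top{n}.png'),np.arange(110,150,1.5),[10,14,18],34))
E
```

```text
knob -53.43 travel 53.77 push 11.88 z 8.81 std 0.17 x 20.71
[114. 110. 106. 101.  96.  92.  91.  91.  90.  89.  88.  87.  86.  86.  86.  86.  85.  85.  85.  86.  86.  81.  73.  65.  53.  41.  30.  25.  23.  21.  21.  20.  22.  33.  49.  64.  77.  86.  92.
  92.]
[110. 106. 101.  96.  91.  87.  86.  85.  84.  84.  84.  84.  84.  85.  85.  86.  87.  87.  82.  74.  67.  55.  43.  29.  22.  19.  19.  20.  21.  22.  29.  42.  56.  71.  86.  98. 105. 109. 111.
 109.]
[114. 109. 105. 100.  95.  91.  91.  91.  91.  90.  88.  86.  85.  85.  85.  85.  85.  85.  85.  86.  86.  87.  87.  86.  80.  72.  62.  50.  36.  24.  20.  20.  21.  24.  28.  33.  44.  59.  71.
  77.]
[ 85.  84.  83.  82.  79.  69.  59.  57.  59.  62.  66.  68.  66.  66.  68.  71.  74.  74.  67.  55.  41.  27.  20.  30.  54.  91. 131.]
[75. 75. 75. 73. 72. 74. 76. 78. 79. 78. 78. 79. 81. 82. 83. 84. 84. 85. 87. 88. 88. 88. 88. 88. 88. 88. 90.]
```

Run:
```python
from h import *
s=snap('side','side10.png');print(np.round(lidx(s,cv2.imread('pics/side10.png'),73),1),sense()['time_s'],sense()['wrist_force']);print(hand_in())
```

```text
[143.5 215.7 143.5 217.6] 22.225 [-1.03205296 11.56360987  8.45872953]
the job is handed in; nothing more can be done
None
```

I handed the job in at about 22 s. The lid is pressed home, with its top at 73 mm and no further movement under 15 N. The tin sits squarely on the stop, and the trigger is held squeezed with the pad an estimated 7.5 to 8.5 mm in. The arm hid the pad at the end, so that figure comes from the rod's position and the force on the trigger.

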